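Release and take off the snap-in battery cover of a bench timer

TASK

Open the battery bay of the grey timer box on the bench. Press the upright snap tab inward, toward the grip rib, gently and by feel (about 11 N is enough, never push harder than 14 N, and not yet gripping or pulling the cover) until the front of the cover springs up; then take the cover by its rib, draw its rear tongue out from under the hood without wrenching it, lift it clear of the tab, and lay it flat, rib up, in the shallow metal tray without dropping it. Leave the other things on the bench where they are.

Things in the scene. Friction and masses are not known exactly. Their poses are not given: they have to be found in the camera images.
- timer_box: Grey timer box, 130 x 80 x 40 mm, screwed to the bench. Origin: centre of its underside; +x runs from its front (snap tab) to its rear (hood, 48 mm high, from x = +42 mm), z up. The cover lies flush in its top (z = 40 mm) in a recess with about 1 mm of play; the recess's front wall is at x = -47 mm.
- tab_nominal (a point): Nominal centre of the front face of the snap tab's thumb pad (black, 18 mm wide, 7 mm thick, z = 55 to 72 mm), at x = -39, y = 0, z = 64 mm of the timer box. The pad stands up through a slot in the cover. Its real rest position differs from box to box: the face is up to 7 mm before or behind this point along the box's x, and that is not measured: feel for it. Press it along the box's +x.
- catch_nose (a point): Point on the timer box under the tab's small nose, which reaches forward over the cover's front bar and holds it down. The tab flexes about its foot, 10 mm above the bench: pressed at the pad it gives way from 3 to 6 N and stiffens by about 1 N per mm; the cover is released after about 5 mm of travel (at 7 to 11 N); a solid stop comes after about 6 mm. Let go, it springs back.
- hood_edge (a point): Middle of the front lower edge of the hood at the rear of the timer box, at x = 42, z = 41 mm of the box. The cover's tongue reaches 6 mm under it: once the front of the cover is up, draw the cover 9 to 11 mm toward the box's front (-x), then lift it straight up; so drawn, its slot passes over the pad (top at 72 mm).
- cover_front (a point): Middle of the top of the cover's front bar (the 6 mm wide strip before the slot). Latched it is 40 to 41 mm above the bench; on release springs raise it to about 49 mm and keep it there.
- cover_rib (a point): Centre of the grip rib on top of the white cover: rib 40 mm long (x), 12 mm wide (y), 20 mm high; the point is 10 mm above the cover's top face, and 12 mm behind the box's origin when fitted. Axes as the timer box when fitted (x to the tongue at the rear). The cover is loose, about 70 g; pinch the rib across its width.
- cover_mid (a point): Middle of the white cover in length, width and plate thickness. Plate 86 x 58 x 4 mm, with a tongue 24 mm wide, 3 mm thick that reaches 8 mm farther at its rear (94 mm over all). The rib's centre is 11 mm behind and 12 mm above this point. The slot round the tab runs from 6 to 35 mm behind the cover's front edge and is 26 mm wide.
- tray: Shallow open aluminium tray, 130 (x) x 100 (y) x 14 mm outside, walls and floor 4 mm, fixed. Origin: centre of its underside; long side along x. The cover lies in it lengthwise along x, either way round.
- ink_jar: Bystander: white ink jar, 54 mm across, 55 mm high; origin under its centre.
- finger_cot: Bystander: rolled beige finger cot, a ring 25 mm across, 8 mm high; origin under its middle.
- hex_key_1: Bystander: L-shaped hex key, 76 x 47 mm, 5 mm thick; origin under its middle.
Not all that is in view belongs to the job. Of the things shaped like the part that bears cover_front, the white one is meant.

How it is judged:
On the way, in this order (a step that is already met when the one before it is completed fails the run):
1. the tab has been pressed and the front of the cover has sprung up by at least 5 mm (z of cover_front in the frame of timer_box above 0.046 m), for 0.2 s.
2. the cover is off: lifted clear of the box and its tab, held by the rib (height (world z) of cover_mid above 0.075 m and contact force between the fingers and cover above 0.5 N), for 0.1 s.
At the end, for the whole second after the job is handed in: The cover lies still and flat on the tray's floor (within 0.06 rad of level, 2.5 mm of height), rib up, inside the rim, in either direction, and is let go (x of cover_mid in the frame of tray between -0.02 and 0.02 m and y of cover_mid in the frame of tray between -0.022 and 0.022 m and height (world z) of cover_mid below 0.0085 m and angle between cover_mid's own z axis and vertical below 0.06 rad and linear speed of cover below 0.02 m/s); the robot touches nothing.
It fails at once if before the cover has sprung up, the fingers press or grip anything (tab, cover or box) with more than 16 N (z of cover_front in the frame of timer_box below 0.043 m and horizontal distance between cover_mid and timer_box below 0.02 m and contact force between the fingers and anything else above 16 N).
It fails at once if at any time, the fingers press on the tab, the box or anything but the cover with more than 16 N (contact force between the fingers and cover below 0.5 N and contact force between the fingers and anything else above 16 N).
It fails at once if the cover is wrenched: more than 25 N between it and the timer box or its catch (contact force between cover and timer_box above 25 N).
It fails at once if the cover is dropped: it falls faster than 0.6 m/s out of the fingers (linear speed of cover above 0.6 m/s and contact force between the fingers and cover below 0.1 N).
It fails at once if a bystander is moved by more than 20 mm or tipped (distance of any of ink_jar, hex_key_1, finger_cot from where it was at the start of the episode above 0.02 m or angle between any of ink_jar, hex_key_1, finger_cot's own z axis and vertical above 0.35 rad).
It also fails if it takes over 54 s, if anything falls off the work surface, if the arm or the gripper's body presses on something with over 40 N, if the wrist force passes 120 N, or if a joint passes its speed limit or range.

ROBOT

A 6-joint arm with a two-finger parallel gripper is mounted at the origin on a cart in front of the work surface, level with it; the furniture and walls round the work are solid. World frame = base frame: x ahead of the robot, y to its left, z up, the work surface at z = 0. Lengths are in m, angles in rad, forces in N, time in s.
With the tool pointing down it reaches from about 0.35 to 0.85 m from the base axis. Payload 8.1 kg.
Tool frame: the origin (TCP) lies midway between the tips of the shut fingers; the grasp point (between the pads) lies 19 mm behind it; z points along the fingers, y is the direction in which the jaws open and shut (so a half turn about z gives the same grasp; the last joint's range is limited). The gripper opens to 93 mm and grips with 3 to 60 N. Pads are 15 mm wide; open, the fingers measure 128 mm over their backs; the gripper's body (75 mm by 188 mm) begins 65 mm behind the grasp point.
Start: joints at [-1.238, 0.13, 1.488, -0, 1.523, -0.085], TCP at [0.243, -0.548, 0.179] pointing down, gripper open.
Joint ranges: [-2.96, 2.96], [-0.89, 2.26], [0.02, 2.5], [-1.34, 4.48], [0, 2.73], [-2.66, 2.66]. Speed limits (rad/s): [2.39, 2.39, 2.79, 3.14, 3.14, 3.14].

INTERFACE

Orientations are given as a unit quaternion [x, y, z, w].
In Python, from bench import * gives the robot as it stands.
- The arm moves only by the tool drive_tool, never from a script. Its argument "moves" is a list of rows, each a list of 7 numbers: the shift along the tool's x, y, z in m, then the turn, a rotation vector about the tool's x, y, z in degrees, then the opening, from -1 (shut) to 1 (fully open). A call has 1 to 12 rows; each row is the pose to reach, as a shift and turn from the pose measured when the call began, along the tool's axes at that moment; what a row does not reach only later rows make up. A row lasts 1/8 s, in which the tool goes at most 62.5 mm and 10.7 degrees, less where a joint would pass 70% of its speed; a pose out of reach is approached as far as the arm can. A call with a gripper value outside its range is refused whole. The fingers move at their own pace and stop on an object; "newtons" is the grip in N (left out, the last holds). Time passes only in rows, so rows that repeat a pose let the fingers close. It gives the time, the measured TCP pose, the force and the opening at its end, in the units of the state.
- read_state(): the state, without advancing time (a new reading comes with each control period).
- capture(name): name is "side" or "top"; returns the picture (480x640x3 uint8, blue, green, red); there is no depth.
- camera_info(name): a dict with "vertical_fov" (degrees; the focal length in pixels is half the picture's height over the tangent of half this angle, whatever the lens; pixels are square), "cx", "cy" (the principal point, pixels), "R" (3x3) and "t" (3): a world point X has camera coordinates R X + t. Camera axes: x right, y down, z forward; pixel columns grow to the right and rows downward; lengths in m; the calibration is good to about 2 mm. A picture is of the moment at which its call begins. camera_info takes no time and is no camera call.
- hand_in(): hands the job in, once; it reports no verdict.
Trained networks look in the newest picture that a camera, given by its name, has taken for a name from the list of things; names that differ only in an ending like _2 or _b are one class to them, and where a whole thing is asked for, a point or a joint stands for the part that bears it (a point fixed in the world has none). Each returns a list of dicts, best first, with "p" (0 to 1); they miss things now and then, are a little off and sometimes report something else, mostly with a low value. They report only what shows in the picture. A call takes as long as a camera call. They do not tell look-alikes from the thing itself.
- search_frame(thing, camera): "location" ([column, row] in pixels, amid what is visible of it).
- tip_of(thing, camera): "location" ([column, row] in pixels: a listed point, or the origin of a listed thing).
The state is a dict: "time_s": time; "joint_pos": joint angles; "qvel": joint speeds; "effort": joint torques, N m; "tcp_pos": TCP position; "tool_rot": TCP orientation; "wrist_force": force on the tool from outside, world axes, zero at the start; "ft_torque": the same for the moment, N m; "width": opening from 0.0 (shut) to 1.0 (fully open).
Only numpy, scipy, OpenCV 4.12 (cv2) and the standard library are available. Lean on these libraries where they do the work, as an engineer would, in place of code of your own. Each camera call takes 0.05 s, during which the arm holds its last target. There are 200 camera calls.

## Working session

There is one attempt and no reset: what is moved stays moved. The work goes in short steps, Python scripts to look and compute and a tool call to move; the robot and the scene stay as the last step left them, time stands still between calls to the robot, and variables do not carry over. Pictures are saved under pics/ and viewed, about 8 in all and at most 12, crops included, and the job is handed in when it is done.

Besides the shell and the picture viewer there is one more tool, called after ">>>" as name(argument=value, ...), one argument or row to a line, values as JSON. drive_tool: Moves the arm, as the interface text tells. Its arguments: {"type":"object","properties":{"moves":{"type":"array","items":{"type":"array","items":{"type":"number"}}},"newtons":{"type":"number"}},"required":["moves"]}

```bash
mkdir -p pics
python3 - <<'E'
from bench import *
import cv2,json
print(read_state())
for c in("top","side"):
    cv2.imwrite(f"pics/{c}0.png",capture(c)); i=camera_info(c); print(c,i)
    for n in("timer_box","cover_mid","cover_front","cover_rib","tab_nominal","hood_edge","tray","ink_jar","finger_cot","hex_key_1"):
        print(n,[(([round(v) for v in d["location"]]),round(d["p"],2)) for d in tip_of(n,c)[:4]])
E
```

```text
{'time_s': 0.0, 'joint_pos': array([-1.23842931e+00,  1.31174190e-01,  1.48926953e+00, -1.34441491e-06,
        1.52305863e+00, -8.54010894e-02]), 'qvel': array([-0.00103592,  0.00049899,  0.00133476, -0.00132954,  0.00177338,
        0.00107615]), 'effort': array([ 8.05003356e-05, -5.59839606e+01, -4.91750693e+01,  7.71704852e-02,
        3.57967685e-02, -1.49921252e-04]), 'tcp_pos': array([ 0.24323405, -0.54775742,  0.17828514]), 'tool_rot': array([ 9.78262483e-01,  2.07368277e-01, -1.18274594e-04, -9.47496776e-04]), 'wrist_force': array([-0.17199583, -0.27003477,  0.66725434]), 'ft_torque': array([-0.03941758,  0.00037751,  0.03337681]), 'width': 1.0006330545824553}
top {'vertical_fov': 45.97026384218686, 'cx': 325.08799848222503, 'cy': 241.42036589630794, 'R': array([[-0.01707932, -0.99984453, -0.00438224],
       [-0.99380247,  0.01745727, -0.10978114],
       [ 0.10984057,  0.0024801 , -0.99394612]]), 't': array([-0.26250705,  0.53427131,  1.03879007])}
timer_box [([293, 175], 0.83), ([388, 192], 0.22), ([295, 257], 0.16)]
cover_mid [([260, 348], 0.66), ([295, 168], 0.6)]
cover
[... 319 characters left out ...]
1, 'cx': 319.8715139069811, 'cy': 243.68448588610084, 'R': array([[-0.62936284,  0.77710702, -0.00266282],
       [ 0.66106029,  0.53357134, -0.52754234],
       [-0.40853606, -0.33377583, -0.84952456]]), 't': array([ 0.55471837, -0.16311126,  1.02236364])}
timer_box [([302, 338], 0.82)]
cover_mid [([434, 233], 0.77), ([302, 327], 0.6)]
cover_front [([313, 308], 0.9), ([440, 252], 0.73), ([319, 308], 0.58), ([299, 334], 0.25)]
cover_rib [([435, 224], 0.84), ([301, 336], 0.74), ([314, 308], 0.7)]
tab_nominal [([314, 302], 0.88), ([357, 274], 0.48)]
hood_edge [([293, 348], 0.8)]
tray [([357, 273], 0.55)]
ink_jar [([245, 260], 0.8)]
finger_cot [([309, 259], 0.61)]
hex_key_1 [([281, 252], 0.55)]
```

```bash
cat > h.py <<'E'
from bench import *
import numpy as np,cv2
def cam(c):
    i=camera_info(c); f=240/np.tan(np.radians(i["vertical_fov"]/2)); return i,f
def ray(c,p):
    i,f=cam(c); R=np.array(i["R"]);t=np.array(i["t"])
    return -R.T@t, R.T@np.array([(p[0]-i["cx"])/f,(p[1]-i["cy"])/f,1])
def atz(c,p,z):
    o,d=ray(c,p); return o+d*(z-o[2])/d[2]
def px(c,X):
    i,f=cam(c); q=np.array(i["R"])@np.array(X)+np.array(i["t"]); return np.array([f*q[0]/q[2]+i["cx"],f*q[1]/q[2]+i["cy"]])
E
python3 - <<'E'
from h import *
for n,z,a,b in(("box",0,(293,175),(302,338)),("front",.0405,(295,190),(313,308)),("rib",.05,(289,163),(301,336)),("tab",.064,(295,190),(314,302)),("hood",.041,(287,150),(293,348)),("tray",0,(293,257),(357,273)),("decoy",.02,(265,354),(435,224)),("jar",0,(388,192),(245,260)),("cot",0,(340,238),(309,259)),("hex",0,(374,228),(281,252))):
    print(n,atz("top",a,z).round(4),atz("side",b,z).round(4))
a=cv2.imread("pics/top0.png")[110:290,220:460];b=cv2.imread("pics/side0.png")[200:380,220:460]
cv2.imwrite("pics/c0.png",np.vstack([cv2.resize(x,(400*2,300*2)) for x in(a,)]))
cv2.imwrite("pics/c1.png",cv2.resize(b,(800,600),interpolation=cv2.INTER_CUBIC))
E
```

```text
box [ 0.6652 -0.2109  0.    ] [ 0.6717 -0.2109  0.    ]
front [ 0.6269 -0.2167  0.0405] [ 0.628  -0.2206  0.0405]
rib [ 0.6767 -0.2065  0.05  ] [ 0.683  -0.2012  0.05  ]
tab [ 0.6221 -0.218   0.064 ] [ 0.6261 -0.2195  0.064 ]
hood [ 0.7043 -0.2024  0.041 ] [ 0.7051 -0.2005  0.041 ]
tray [ 0.5036 -0.2091  0.    ] [ 0.5044 -0.2128  0.    ]
decoy [ 0.3217 -0.1562  0.02  ] [ 0.3253 -0.1519  0.02  ]
jar [ 0.6279 -0.3964  0.    ] [ 0.6197 -0.4018  0.    ]
cot [ 0.539  -0.3007  0.    ] [ 0.5387 -0.3051  0.    ]
hex [ 0.5574 -0.3671  0.    ] [ 0.5614 -0.3588  0.    ]
```

View pics/c0.png

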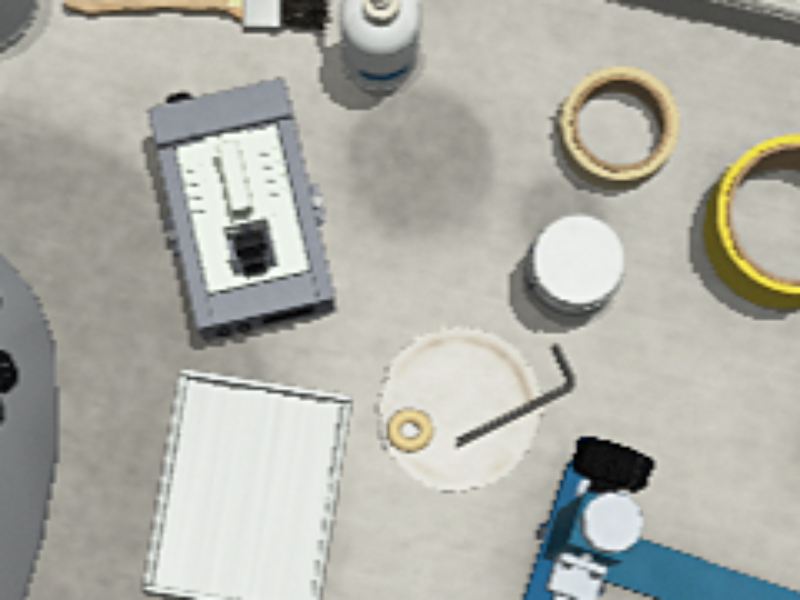

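View pics/c1.png

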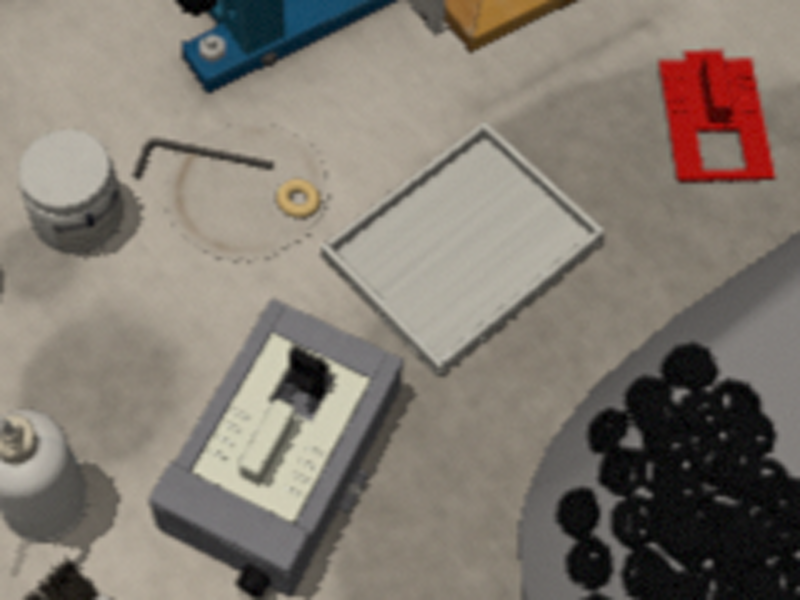

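View pics/top0.png

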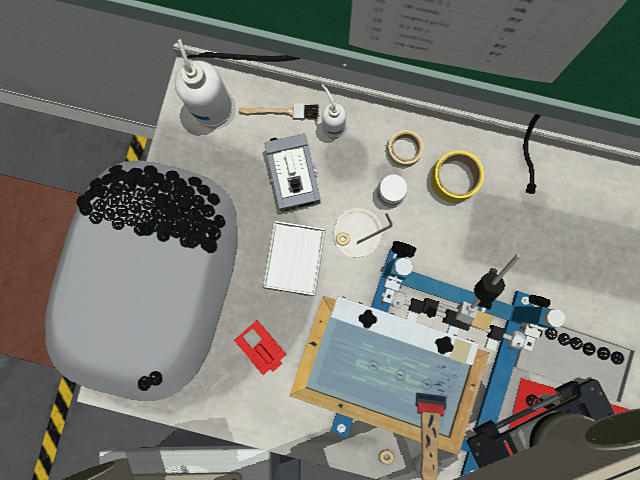

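The top view shows the box at about (290,172), with the white cover in it at (290,168). A loose red look-alike lies at (260,348). The tray is at (295,258), and the jar, hex key and finger cot are at (393,188), (374,228) and (343,239). The white cover in the box is the one meant, and the enlarged crops confirm it. Next I work out the yaws from the edges.

Run:
```python
from h import *
T=lambda u,v,z:atz("top",(220+u/3.3333,110+v/3.3333),z)
S=lambda u,v,z:atz("side",(220+u/3.3333,200+v/3.3333),z)
def y(a,b): d=b-a; return round(float(np.degrees(np.arctan2(d[1],d[0]))),1),round(float(np.hypot(d[0],d[1])),4)
print("cover edges top",y(T(210,292,.04),T(178,150,.04)),y(T(310,270,.04),T(278,125,.04)))
print("box edges top",y(T(332,295,.04),T(299,120,.04)),y(T(200,330,.04),T(160,145,.04)))
print("cover edges side",y(S(278,333,.04),S(193,470,.04)),y(S(370,378,.04),S(296,522,.04)))
c=[T(183,373,.014),T(350,400,.014)];print("tray far edge",y(*c),np.mean(c,0))
c=[S(484,127,.014),S(602,232,.014),S(442,368,.014),S(322,250,.014)];print("tray side corners",np.array(c).round(4),np.mean(c,0),y(c[0],c[3]),y(c[1],c[2]),y(c[0],c[1]))
for k in ([183,373],[350,400],[323,600],[145,588]): print(T(*k,.014).round(4))
# bottle triangulate
o,d=ray("top",(334,118));
for z in(.02,.05,.08,.12): print(z,(o+d*(z-o[2])/d[2]).round(3),atz("side",(222,325),z).round(3))
# consistency with model
for yaw in(12,13,14):
    c,s=np.cos(np.radians(yaw)),np.sin(np.radians(yaw)); P=[]
    loc=dict(front=(-39,0,.0405),rib=(12,0,.05),hood=(42,0,.041))
    m=dict(front=((295,190),(313,308)),rib=((289,163),(301,336)),hood=((287,150),(293,348)))
    for n in loc:
        w=(atz("top",m[n][0],loc[n][2])+atz("side",m[n][1],loc[n][2]))/2
        P.append(w[:2]-np.array([c*loc[n][0],s*loc[n][0]])/1000)
    print(yaw,np.round(P,4).tolist())
```

```text
cover edges top (12.0, 0.0843) (11.4, 0.0861)
box edges top (9.6, 0.1031) (11.6, 0.1094)
cover edges side (10.2, 0.0865) (12.9, 0.0857)
tray far edge (-100.3, 0.0975) [ 0.56200878 -0.22390472  0.014     ]
tray side corners [[ 0.4375 -0.2433  0.014 ]
 [ 0.4528 -0.1487  0.014 ]
 [ 0.5777 -0.1695  0.014 ]
 [ 0.5626 -0.2661  0.014 ]] [ 0.50764489 -0.2069175   0.014     ] (-10.3, 0.1272) (-9.5, 0.1266) (80.8, 0.0958)
[ 0.5707 -0.1759  0.014 ]
[ 0.5533 -0.2719  0.014 ]
[ 0.4389 -0.2546  0.014 ]
[ 0.4475 -0.1534  0.014 ]
0.02 [ 0.772 -0.293  0.02 ] [ 0.747 -0.331  0.02 ]
0.05 [ 0.762 -0.293  0.05 ] [ 0.752 -0.318  0.05 ]
0.08 [ 0.752 -0.292  0.08 ] [ 0.757 -0.305  0.08 ]
0.12 [ 0.739 -0.291  0.12 ] [ 0.764 -0.288  0.12 ]
12 [[0.6656, -0.2105], [0.6681, -0.2063], [0.6636, -0.2102]]
13 [[0.6654, -0.2099], [0.6682, -0.2066], [0.6638, -0.2109]]
14 [[0.6653, -0.2092], [0.6682, -0.2068], [0.6639, -0.2116]]
```

>>> drive_tool(
  moves=[
    [0,0,-0.06,0,0,0,-1],
    [0,0,-0.12,0,0,0,-1],
    [0,0,-0.17,0,0,0,-1],
    [0,0,-0.17,0,0,0,-1],
  ],
  newtons=10,
)

```text
time_s: 1.6
tcp_pos: [0.2441, -0.5502, 0.3556]
tool_rot: [0.978, 0.207, 0.001, 0.005]
wrist_force: [-0.5, -0.0, -0.8]
width: 0.615
```

>>> drive_tool(
  moves=[
    [0.05,-0.017,0,0,0,2,-1],
    [0.1,-0.034,0,0,0,3,-1],
    [0.154,-0.051,0,0,0,4,-1],
    [0.21,-0.069,0,0,0,6,-1],
    [0.265,-0.087,0,0,0,7,-1],
    [0.32,-0.106,0,0,0,8,-1],
    [0.375,-0.125,0.04,0,0,10,-1],
    [0.43,-0.144,0.09,0,0,12,-1],
    [0.461,-0.154,0.14,0,0,12,-1],
    [0.461,-0.154,0.19,0,0,12,-1],
    [0.461,-0.154,0.206,0,0,12,-1],
    [0.461,-0.154,0.206,0,0,12,-1],
  ],
)

```text
time_s: 3.1
tcp_pos: [0.6022, -0.2243, 0.1462]
tool_rot: [0.995, 0.104, -0.001, 0.004]
wrist_force: [-0.1, -0.9, 0.9]
width: 0.004
```

Run:
```python
from h import *
from scipy.spatial.transform import Rotation as R
s=read_state(); print(s["tcp_pos"],R.from_quat(s["tool_rot"]).as_matrix().round(3),s["wrist_force"],s["width"])
```

```text
[ 0.60215022 -0.22429632  0.14619126] [[ 0.978  0.207 -0.   ]
 [ 0.207 -0.978 -0.008]
 [-0.002  0.008 -1.   ]] [-0.06617721 -0.94927831  0.88361757] 0.0036042924870361057
```

>>> drive_tool(
  moves=[
    [0,-0.002,0.04,0,0,0,-1],
    [0,-0.002,0.075,0,0,0,-1],
    [0,-0.002,0.088,0,0,0,-1],
    [0,-0.002,0.088,0,0,0,-1],
  ],
)

```text
time_s: 3.6
tcp_pos: [0.6023, -0.224, 0.0598]
tool_rot: [0.995, 0.103, 0.0, 0.004]
wrist_force: [-0.1, -0.5, 0.6]
width: 0.004
```

Run:
```python
from h import *
s=read_state(); print(s["tcp_pos"],s["wrist_force"])
b=capture("side")[230:380,220:420]
cv2.imwrite("pics/s1.png",cv2.resize(b,(800,600),interpolation=cv2.INTER_CUBIC))
print(px("side",s["tcp_pos"]))
```

```text
[ 0.60225044 -0.22399413  0.05982433] [-0.14204229 -0.49397498  0.59618116]
[320.70635675 291.7586707 ]
```

View pics/s1.png

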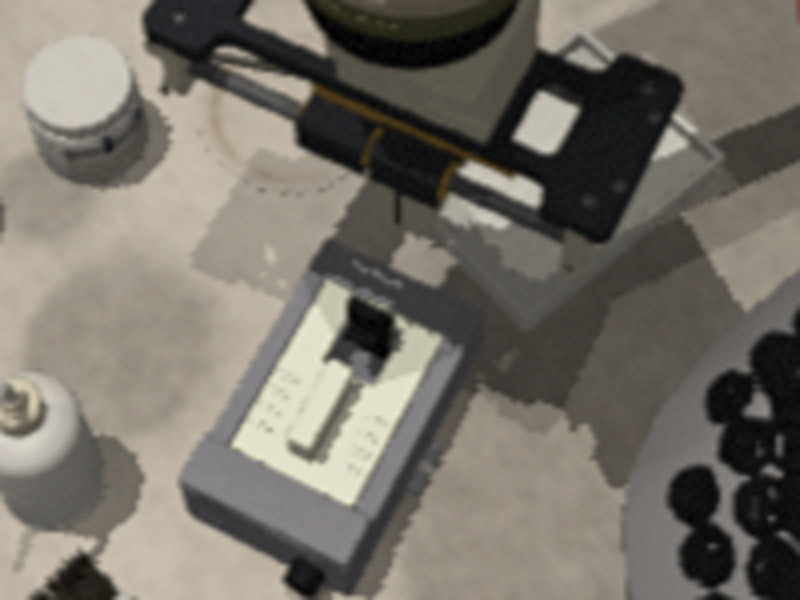

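>>> drive_tool(
  moves=[
    [0.005,0,0,0,0,0,-1],
    [0.009,0,0,0,0,0,-1],
    [0.009,0,0,0,0,0,-1],
  ],
)

```text
time_s: 4.03
tcp_pos: [0.6126, -0.2223, 0.0615]
tool_rot: [0.995, 0.104, 0.001, 0.005]
wrist_force: [-0.5, -0.1, -0.4]
width: 0.005
```

>>> drive_tool(
  moves=[
    [0.001,0,0,0,0,0,-1],
    [0.002,0,0,0,0,0,-1],
  ],
)

```text
time_s: 4.28
tcp_pos: [0.6146, -0.2218, 0.0615]
tool_rot: [0.995, 0.104, 0.001, 0.005]
wrist_force: [-0.3, -0.4, -0.4]
width: 0.004
```

>>> drive_tool(
  moves=[
    [0.001,0,0,0,0,0,-1],
    [0.002,0,0,0,0,0,-1],
  ],
)

```text
time_s: 4.53
tcp_pos: [0.6165, -0.2214, 0.0614]
tool_rot: [0.995, 0.104, 0.001, 0.005]
wrist_force: [0.8, 0.4, -0.7]
width: 0.006
```

>>> drive_tool(
  moves=[
    [0.001,0,0,0,0,0,-1],
    [0.002,0,0,0,0,0,-1],
  ],
)

```text
time_s: 4.78
tcp_pos: [0.6185, -0.2209, 0.0614]
tool_rot: [0.995, 0.104, 0.001, 0.005]
wrist_force: [0.3, -1.1, -0.0]
width: 0.004
```

>>> drive_tool(
  moves=[
    [0.001,0,0,0,0,0,-1],
    [0.002,0,0,0,0,0,-1],
  ],
)

```text
time_s: 5.03
tcp_pos: [0.6206, -0.2205, 0.0614]
tool_rot: [0.995, 0.104, 0.001, 0.005]
wrist_force: [0.2, -0.2, 1.0]
width: 0.0
```

>>> drive_tool(
  moves=[
    [0.001,0,0,0,0,0,-1],
    [0.002,0,0,0,0,0,-1],
  ],
)

```text
time_s: 5.28
tcp_pos: [0.6226, -0.2201, 0.0614]
tool_rot: [0.995, 0.104, 0.001, 0.005]
wrist_force: [-0.1, 0.1, -0.4]
width: 0.008
```

>>> drive_tool(
  moves=[
    [0.001,0,0,0,0,0,-1],
    [0.002,0,0,0,0,0,-1],
  ],
)

```text
time_s: 5.52
tcp_pos: [0.6246, -0.2196, 0.0614]
tool_rot: [0.995, 0.104, 0.001, 0.005]
wrist_force: [0.5, 0.2, -0.1]
width: 0.004
```

>>> drive_tool(
  moves=[
    [0.001,0,0,0,0,0,-1],
    [0.002,0,0,0,0,0,-1],
  ],
)

```text
time_s: 5.78
tcp_pos: [0.6267, -0.2192, 0.0614]
tool_rot: [0.995, 0.104, 0.001, 0.005]
wrist_force: [0.4, -1.1, -0.6]
width: 0.006
```

>>> drive_tool(
  moves=[
    [0.001,0,0,0,0,0,-1],
    [0.0015,0,0,0,0,0,-1],
  ],
)

```text
time_s: 6.02
tcp_pos: [0.6282, -0.2189, 0.0614]
tool_rot: [0.995, 0.104, 0.001, 0.005]
wrist_force: [-0.9, -0.1, 0.4]
width: 0.007
```

>>> drive_tool(
  moves=[
    [0.001,0,0,0,0,0,-1],
    [0.0015,0,0,0,0,0,-1],
  ],
)

```text
time_s: 6.28
tcp_pos: [0.6297, -0.2186, 0.0614]
tool_rot: [0.995, 0.104, 0.001, 0.005]
wrist_force: [-0.3, -0.1, 1.0]
width: 0.006
```

Run:
```python
from h import *
s=read_state(); print(s["wrist_force"])
a=capture("side");cv2.imwrite("pics/s2.png",cv2.resize(a[260:360,260:393],(798,600),interpolation=cv2.INTER_CUBIC))
print(px("side",s["tcp_pos"]),[(d["location"],d["p"]) for d in search_frame("tab_nominal","side")[:2]])
```

```text
[-0.26811722 -0.12087716  1.03959317]
[313.10516899 304.43202885] [([297.1, 349.4], 0.76)]
```

View pics/s2.png

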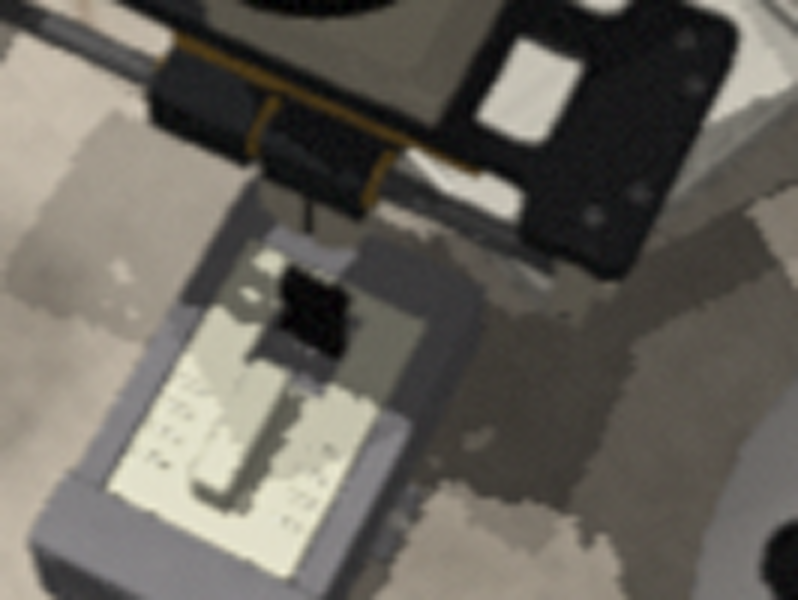

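The fingertips (crop 310,240) are just in front of the black pad (crop 318,300), not touching yet and aligned sideways. I keep feeling forward.

>>> drive_tool(
  moves=[
    [0.001,0,0,0,0,0,-1],
    [0.0015,0,0,0,0,0,-1],
  ],
)

```text
time_s: 6.62
tcp_pos: [0.6312, -0.2182, 0.0614]
tool_rot: [0.995, 0.104, 0.001, 0.005]
wrist_force: [0.4, 0.5, 0.3]
width: 0.003
```

>>> drive_tool(
  moves=[
    [0.001,0,0,0,0,0,-1],
    [0.0015,0,0,0,0,0,-1],
  ],
)

```text
time_s: 6.88
tcp_pos: [0.6328, -0.2179, 0.0615]
tool_rot: [0.995, 0.104, 0.001, 0.005]
wrist_force: [-0.3, 0.5, -0.3]
width: 0.005
```

>>> drive_tool(
  moves=[
    [0.001,0,0,0,0,0,-1],
    [0.0015,0,0,0,0,0,-1],
  ],
)

```text
time_s: 7.12
tcp_pos: [0.6343, -0.2176, 0.0614]
tool_rot: [0.995, 0.104, 0.001, 0.005]
wrist_force: [0.4, 0.6, 0.4]
width: 0.005
```

>>> drive_tool(
  moves=[
    [0.001,0,0,0,0,0,-1],
    [0.0015,0,0,0,0,0,-1],
  ],
)

```text
time_s: 7.38
tcp_pos: [0.6358, -0.2172, 0.0614]
tool_rot: [0.995, 0.104, 0.001, 0.005]
wrist_force: [1.0, -0.2, -0.3]
width: 0.005
```

>>> drive_tool(
  moves=[
    [0.001,0,0,0,0,0,-1],
    [0.0015,0,0,0,0,0,-1],
  ],
)

```text
time_s: 7.62
tcp_pos: [0.6374, -0.2169, 0.0614]
tool_rot: [0.995, 0.104, 0.001, 0.005]
wrist_force: [0.3, -0.9, -0.5]
width: 0.006
```

Run:
```python
from h import *
s=read_state(); print(s["wrist_force"])
a=capture("side")[270:340,270:363];b=capture("top")[140:210,250:343]
cv2.imwrite("pics/s3.png",cv2.resize(np.hstack([a,b]),(798,300),interpolation=cv2.INTER_CUBIC))
print(px("side",s["tcp_pos"]),px("top",s["tcp_pos"]))
```

```text
[ 0.27653157 -0.87144109 -0.54304449]
[310.97850909 308.19733958] [294.41304527 182.14071417]
```

View pics/s3.png

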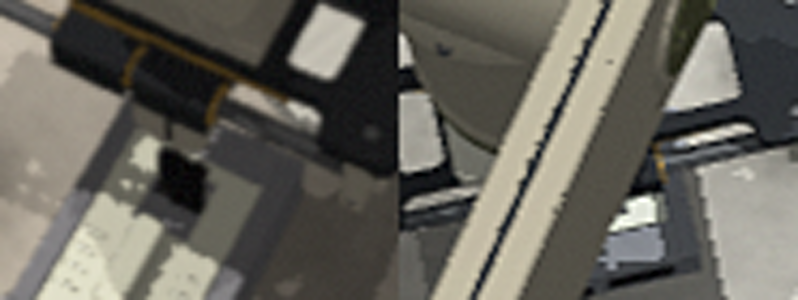

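Run:
```python
from h import *
a=cv2.imread("pics/side0.png"); g=a.max(2)
print(g[292:325,300:326])
for p in((308,303.8),(314.3,305)): print(atz("side",p,.072))
```

```text
[[126 116 117 114 109 115 126 136 150 166 173 171 171 168 167 170 169 168
  168 165 165 167 165 166 165 161]
 [116 116 115 115 108 113 120 122 126 130 138 159 167 167 165 166 166 164
  162 165 167 169 167 163 160 160]
 [116 116 114 106 110 118 119 120 121 119 120 130 132 141 157 165 164 161
  160 165 164 166 165 162 161 158]
 [116 117 115 109 117 121 118 120 120 120 119 118 117 121 130 141 155 159
  160 161 162 162 160 159 163 160]
 [115 116 111 115 120 120 121 121 119 121 120 120 118 118 118 123 126 138
  152 160 160 162 163 160 164 163]
 [115 108 112 121 121 121 121 121 121 121 122 120 118 118 119 119 118 122
  130 139 154 162 165 164 162 161]
 [117 108 111 121 121 121 120 120 121 120 123 120 119 118 121 118 119 119
  119 124 131 142 158 160 161 162]
 [109 110 116 119 119 121 119 121 120 123 120 119 120 120 120 122 121 121
  119 118 120 125 131 143 153 160]
 [104 159 171 137 116 115 117 122 120 120 122 121 120 120 122 121 122 120
  121 118 117 118 123 126 127 132]
 [122 180 202 196 173 137 115 114 118 119 120 121 119 120 123 122 123 121
  119 118 118 119 121 121 119 118]
 [164 202 
[... 1873 characters left out ...]
 83  99 102 104 101  75  48  35  17  51 135
  192 208 206 207 207 207 205 208]
 [177 130 160 183 156 113  77  70  90 102 103 100  75  54  46  50 115 181
  205 206 207 206 207 207 207 207]
 [201 186 196 206 199 187 154 117 104 101 101  84  59  51  49  79 166 205
  209 206 208 206 204 206 208 206]
 [192 195 205 207 208 206 199 165 120 103 102  96  71  49  57 117 185 208
  209 207 206 207 205 208 206 191]
 [189 202 205 204 207 209 202 160 116 107 103 102  76  58  96 170 204 209
  207 206 208 206 207 207 205 163]
 [196 203 207 206 207 206 188 137 128 135 121 115 103 106 149 193 207 208
  207 207 207 207 209 208 190 138]]
[ 0.63782933 -0.22284383  0.072     ]
[ 0.63283958 -0.21315855  0.072     ]
```

>>> drive_tool(
  moves=[
    [0.001,0,0,0,0,0,-1],
    [0.0015,0,0,0,0,0,-1],
  ],
)

```text
time_s: 7.98
tcp_pos: [0.6389, -0.2166, 0.0614]
tool_rot: [0.995, 0.104, 0.001, 0.005]
wrist_force: [0.2, 0.4, -0.4]
width: 0.005
```

>>> drive_tool(
  moves=[
    [0.001,0,0,0,0,0,-1],
    [0.0015,0,0,0,0,0,-1],
  ],
)

```text
time_s: 8.22
tcp_pos: [0.6404, -0.2163, 0.0614]
tool_rot: [0.995, 0.104, 0.001, 0.005]
wrist_force: [0.3, 0.9, 0.1]
width: 0.004
```

>>> drive_tool(
  moves=[
    [0.001,0,0,0,0,0,-1],
    [0.0015,0,0,0,0,0,-1],
  ],
)

```text
time_s: 8.48
tcp_pos: [0.642, -0.2159, 0.0615]
tool_rot: [0.995, 0.104, 0.001, 0.005]
wrist_force: [-0.4, -0.6, 0.4]
width: 0.002
```

Run:
```python
from h import *
s=read_state(); t=s["tcp_pos"];print(t,s["wrist_force"])
for dx in(0,.0075):
  for dz in(0,.01,.02): print(dx,dz,px("side",t+np.array([.978*dx,.208*dx,dz])))
a=capture("side")
cv2.imwrite("pics/s4.png",cv2.resize(a[275:335,270:350],(800,600),interpolation=cv2.INTER_NEAREST))
```

```text
[ 0.64201638 -0.21593818  0.06146396] [-0.38847682 -0.59123034  0.39536801]
0 0 [309.69669995 310.47805335]
0 0.01 [309.56883206 308.07921218]
0 0.02 [309.43811661 305.62694983]
0.0075 0 [307.64104    314.13450076]
0.0075 0.01 [307.48984547 311.7651221 ]
0.0075 0.02 [307.33526831 309.34273399]
```

View pics/s4.png

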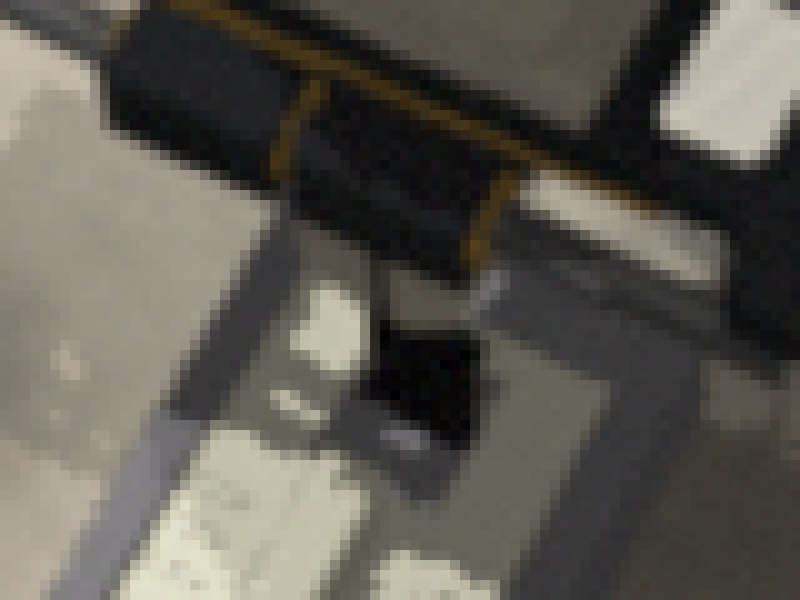

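Run:
```python
from h import *
np.set_printoptions(linewidth=250)
a=cv2.imread("pics/s1.png"); a=cv2.resize(a,(200,150),interpolation=cv2.INTER_AREA).astype(int)
b=cv2.imread("pics/side0.png").astype(int)[230:380,220:420]
d=np.abs(a-b).sum(2)
print(a.mean(2).astype(int)[44:76,84:118])
print(d[44:76,84:118])
```

```text
[[140 133 140 ...  75 107 146]
 [148 146 150 ...  38  51  78]
 [151 153 153 ...  40  38  40]
 ...
 [189 191 180 ...  63  65  63]
 [189 189 166 ...  63  64  65]
 [190 185 140 ...  58  59  62]]
[[  5   9  15 ... 277 182  72]
 [ 28  26  28 ... 393 362 274]
 [ 33  35  32 ... 386 393 384]
 ...
 [ 27  26  35 ... 201 205 207]
 [ 26  25  29 ... 196 204 200]
 [ 28  35  20 ... 186 188 201]]
```

Run:
```python
from h import *
a=cv2.imread("pics/s1.png"); cv2.imwrite("pics/s1z.png",cv2.resize(a[140:320,300:540],(800,600)))
```

```text
(no output)
```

View pics/s1z.png

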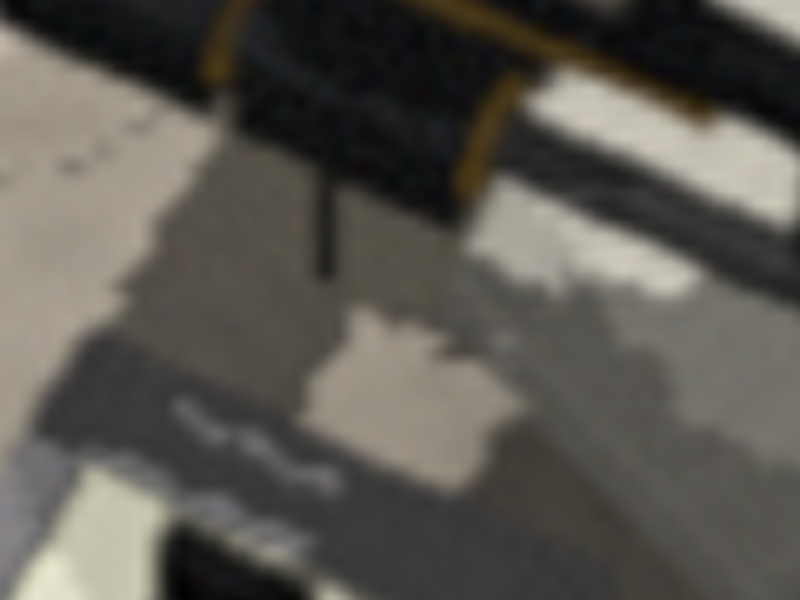

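The fingertips look higher in the image than the reported TCP: they cover the pad's top edge without any force. I back off over the box's front wall (z = 40 mm) and lower gently to check the true tip height.

>>> drive_tool(
  moves=[
    [-0.015,0,0,0,0,0,-1],
    [-0.032,0,0,0,0,0,-1],
    [-0.032,0,0.008,0,0,0,-1],
    [-0.032,0,0.015,0,0,0,-1],
    [-0.032,0,0.015,0,0,0,-1],
  ],
)

```text
time_s: 9.15
tcp_pos: [0.6104, -0.2221, 0.045]
tool_rot: [0.995, 0.104, 0.001, 0.004]
wrist_force: [-0.7, 0.3, -0.3]
width: 0.002
```

>>> drive_tool(
  moves=[
    [0,0,0.001,0,0,0,-1],
    [0,0,0.002,0,0,0,-1],
  ],
)

```text
time_s: 9.4
tcp_pos: [0.6106, -0.2221, 0.0429]
tool_rot: [0.995, 0.104, 0.001, 0.004]
wrist_force: [0.0, 0.4, 0.3]
width: 0.001
```

>>> drive_tool(
  moves=[
    [0,0,0.001,0,0,0,-1],
    [0,0,0.0015,0,0,0,-1],
  ],
)

```text
time_s: 9.65
tcp_pos: [0.6107, -0.222, 0.0414]
tool_rot: [0.995, 0.104, 0.001, 0.004]
wrist_force: [-0.0, -1.3, 0.3]
width: 0.003
```

>>> drive_tool(
  moves=[
    [0,0,0.0005,0,0,0,-1],
    [0,0,0.001,0,0,0,-1],
  ],
)

```text
time_s: 9.9
tcp_pos: [0.6107, -0.2221, 0.0405]
tool_rot: [0.995, 0.104, 0.001, 0.004]
wrist_force: [-0.2, 0.3, 0.2]
width: 0.003
```

>>> drive_tool(
  moves=[
    [0,0,0.0005,0,0,0,-1],
    [0,0,0.001,0,0,0,-1],
  ],
)

```text
time_s: 10.15
tcp_pos: [0.6107, -0.2221, 0.0395]
tool_rot: [0.995, 0.104, 0.001, 0.004]
wrist_force: [-0.0, 0.5, -0.8]
width: 0.008
```

>>> drive_tool(
  moves=[
    [0,0,0.0005,0,0,0,-1],
    [0,0,0.001,0,0,0,-1],
  ],
)

```text
time_s: 10.4
tcp_pos: [0.6107, -0.2221, 0.0385]
tool_rot: [0.995, 0.104, 0.001, 0.004]
wrist_force: [-0.2, -0.5, -0.4]
width: 0.004
```

Run:
```python
from h import *
s=read_state(); t=s["tcp_pos"];print(t,s["wrist_force"],px("side",t))
a=capture("side")
cv2.imwrite("pics/s5.png",cv2.resize(a[260:335,270:370],(800,600),interpolation=cv2.INTER_CUBIC))
```

```text
[ 0.61072848 -0.22209353  0.03846878] [-0.16211011 -0.53520539 -0.38594826] [318.55196914 300.99624888]
```

View pics/s5.png

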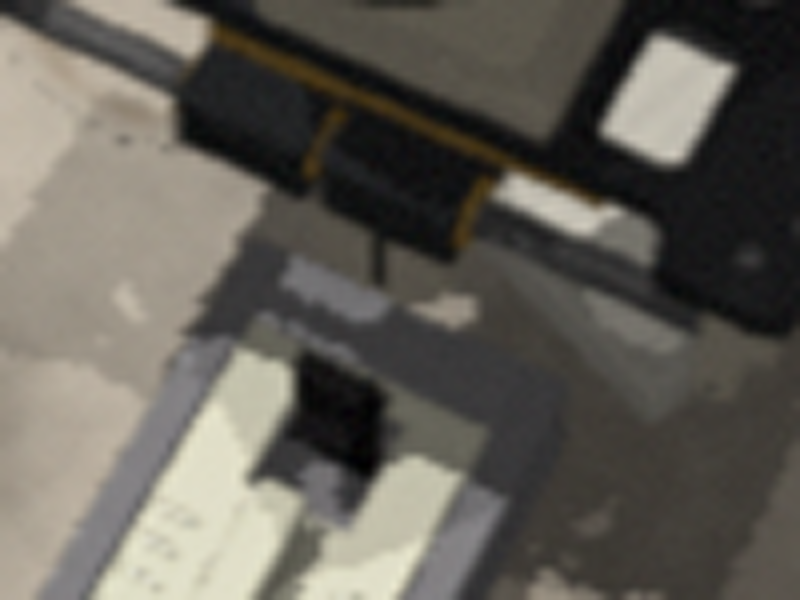

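>>> drive_tool(
  moves=[
    [0,0,0.0015,0,0,0,-1],
    [0,0,0.003,0,0,0,-1],
    [0,0,0.003,0,0,0,-1],
  ],
)

```text
time_s: 10.82
tcp_pos: [0.6105, -0.222, 0.0351]
tool_rot: [0.995, 0.104, 0.0, 0.004]
wrist_force: [0.1, -0.5, 0.3]
width: 0.006
```

>>> drive_tool(
  moves=[
    [0,0,0.0015,0,0,0,-1],
    [0,0,0.003,0,0,0,-1],
    [0,0,0.003,0,0,0,-1],
  ],
)

```text
time_s: 11.2
tcp_pos: [0.6103, -0.222, 0.0318]
tool_rot: [0.995, 0.104, 0.0, 0.004]
wrist_force: [-0.1, -0.4, 0.3]
width: 0.0
```

>>> drive_tool(
  moves=[
    [0,0,0.0015,0,0,0,-1],
    [0,0,0.003,0,0,0,-1],
    [0,0,0.003,0,0,0,-1],
  ],
)

```text
time_s: 11.58
tcp_pos: [0.6102, -0.222, 0.0286]
tool_rot: [0.995, 0.104, 0.0, 0.004]
wrist_force: [-0.1, 0.4, -0.2]
width: 0.002
```

Run:
```python
from h import *
s=read_state(); t=s["tcp_pos"];print(t,s["wrist_force"],px("side",t))
a=capture("side")
np.save("pics/s6.npy",a)
print(a[282:306,308:328].mean(2).astype(int))
b=cv2.resize(cv2.imread("pics/s5.png"),(100,75),interpolation=cv2.INTER_AREA)
print(b[22:46,38:58].mean(2).astype(int))
```

```text
[ 0.61018728 -0.22195715  0.02859051] [-0.06006544  0.39149188 -0.16330693] [318.82911418 303.14349407]
[[ 25  41  38  35  34  27  20  14  14  18  17  18  17  17  17  18  18  13
   14  18]
 [ 33  45  37  31  32  30  23  18  15  15  17  18  17  16  14  17  17  16
   18  18]
 [ 36  46  36  22  22  29  28  30  26  18  13  20  17  15  18  18  15  23
   18  20]
 [ 21  36  30  18  16  20  25  30  29  25  19  14  18  18  17  17  17  20
   19  19]
 [ 25  56  48  19  14  14  22  26  28  26  22  17  21  20   9  17  14  21
   14  12]
 [ 44  68  51  19  18  18  16  22  18  22  23  24  28  28  25  22  20  16
   20  18]
 [ 74  76  56  25  17  18  19  15  17  16  16  24  24  28  27  23  17  18
   19  18]
 [ 77  80  73  56  37  23  20  18  18  12  16  17  18  20  23  25  28  30
   30  30]
 [ 74  78  80  75  71  54  39  25  23  20  20  15  13  21  20  18  22  28
   27  38]
 [ 77  75  79  78  80  77  73  64  42  24  14  14  14  15  12  14  17  21
   28  53]
 [ 85  81  79  77  78  78  79  77  55  28  29  27  23  13  17  16  15  13
   27  51]
 [111 105  90  77  77  78  80  78  60  33  56  64  47  28  18
[... 2385 characters left out ...]
 102 123
  128 126]
 [ 68  66  73  97 108 112 115 116 116 110  88  68  74  98 119 127 133 139
  140 140]
 [ 59  56  58  69  79  98 110 111 108  91  69  58  62  75  93 114 131 137
  139 136]
 [ 64  57  56  57  60  69  78  77  74  68  58  57  56  58  65  77  87 100
  120 110]
 [ 81  68  61  57  55  57  60  59  59  58  58  56  57  56  58  61  60  66
   77  72]
 [ 88  93  80  68  64  60  57  58  58  58  57  58  60  57  57  58  58  57
   57  58]
 [ 69  85  92  97  98  82  63  58  56  58  57  57  59  58  59  58  58  56
   57  56]
 [ 35  47  65  77  90  95  79  61  57  58  57  58  58  59  59  58  57  55
   57  57]
 [ 20  21  29  43  66  81  80  70  62  59  59  58  58  58  57  59  58  57
   58  57]]
```

>>> drive_tool(
  moves=[
    [0,0,-0.004,0,0,0,-1],
    [0,0,-0.004,0,0,0,-1],
    [0.0008,0,-0.004,0,0,0,-1],
  ],
)

```text
time_s: 12.0
tcp_pos: [0.6112, -0.2218, 0.0329]
tool_rot: [0.995, 0.104, 0.0, 0.004]
wrist_force: [0.3, -0.3, 0.3]
width: 0.006
```

>>> drive_tool(
  moves=[
    [0.0005,0,0,0,0,0,-1],
    [0.001,0,0,0,0,0,-1],
  ],
)

```text
time_s: 12.25
tcp_pos: [0.6122, -0.2216, 0.0329]
tool_rot: [0.995, 0.104, 0.0, 0.004]
wrist_force: [0.1, 0.0, 0.3]
width: 0.003
```

>>> drive_tool(
  moves=[
    [0.0005,0,0,0,0,0,-1],
    [0.001,0,0,0,0,0,-1],
  ],
)

```text
time_s: 12.5
tcp_pos: [0.6132, -0.2214, 0.0328]
tool_rot: [0.995, 0.104, 0.0, 0.004]
wrist_force: [-0.2, 0.2, 0.2]
width: 0.005
```

>>> drive_tool(
  moves=[
    [0.0005,0,0,0,0,0,-1],
    [0.001,0,0,0,0,0,-1],
  ],
)

```text
time_s: 12.75
tcp_pos: [0.6142, -0.2212, 0.0328]
tool_rot: [0.995, 0.104, 0.0, 0.004]
wrist_force: [0.4, 0.6, 0.3]
width: 0.002
```

>>> drive_tool(
  moves=[
    [0.0005,0,0,0,0,0,-1],
    [0.001,0,0,0,0,0,-1],
  ],
)

```text
time_s: 13.0
tcp_pos: [0.6152, -0.2209, 0.0328]
tool_rot: [0.995, 0.104, 0.0, 0.004]
wrist_force: [0.3, 0.5, 0.5]
width: 0.0
```

>>> drive_tool(
  moves=[
    [0.0005,0,0,0,0,0,-1],
    [0.001,0,0,0,0,0,-1],
  ],
)

```text
time_s: 13.25
tcp_pos: [0.6162, -0.2207, 0.0328]
tool_rot: [0.995, 0.104, 0.0, 0.004]
wrist_force: [0.5, 1.5, 0.1]
width: 0.005
```

>>> drive_tool(
  moves=[
    [0.0005,0,0,0,0,0,-1],
    [0.001,0,0,0,0,0,-1],
  ],
)

```text
time_s: 13.5
tcp_pos: [0.6172, -0.2205, 0.0328]
tool_rot: [0.995, 0.104, 0.0, 0.004]
wrist_force: [0.4, 0.2, -0.7]
width: 0.006
```

>>> drive_tool(
  moves=[
    [0.001,0,0,0,0,0,-1],
    [0.002,0,0,0,0,0,-1],
  ],
)

```text
time_s: 13.75
tcp_pos: [0.6192, -0.2201, 0.0328]
tool_rot: [0.995, 0.104, 0.0, 0.004]
wrist_force: [-0.4, 0.3, 0.5]
width: 0.006
```

>>> drive_tool(
  moves=[
    [0.001,0,0,0,0,0,-1],
    [0.002,0,0,0,0,0,-1],
  ],
)

```text
time_s: 14.0
tcp_pos: [0.6213, -0.2197, 0.0328]
tool_rot: [0.995, 0.104, 0.0, 0.004]
wrist_force: [0.4, -0.5, -0.0]
width: 0.003
```

>>> drive_tool(
  moves=[
    [0.001,0,0,0,0,0,-1],
    [0.002,0,0,0,0,0,-1],
  ],
)

```text
time_s: 14.25
tcp_pos: [0.6233, -0.2192, 0.0328]
tool_rot: [0.995, 0.104, 0.0, 0.004]
wrist_force: [0.4, -1.2, 0.3]
width: 0.001
```

>>> drive_tool(
  moves=[
    [0.001,0,0,0,0,0,-1],
    [0.002,0,0,0,0,0,-1],
  ],
)

```text
time_s: 14.5
tcp_pos: [0.6253, -0.2188, 0.0328]
tool_rot: [0.995, 0.104, 0.0, 0.004]
wrist_force: [1.2, 0.6, -0.5]
width: 0.004
```

>>> drive_tool(
  moves=[
    [0.001,0,0,0,0,0,-1],
    [0.002,0,0,0,0,0,-1],
  ],
)

```text
time_s: 14.75
tcp_pos: [0.6273, -0.2185, 0.033]
tool_rot: [0.995, 0.104, 0.0, 0.004]
wrist_force: [-0.9, -0.6, 1.7]
width: 0.003
```

>>> drive_tool(
  moves=[
    [0.001,0,0,0,0,0,-1],
    [0.002,0,0,0,0,0,-1],
  ],
)

```text
time_s: 15.0
tcp_pos: [0.6294, -0.2181, 0.033]
tool_rot: [0.995, 0.104, 0.0, 0.004]
wrist_force: [-0.4, -0.6, 1.4]
width: 0.004
```

>>> drive_tool(
  moves=[
    [0,0,0,0,0,0,-1],
    [0,0,0,0,0,0,-1],
  ],
)

```text
time_s: 15.25
tcp_pos: [0.6295, -0.2181, 0.033]
tool_rot: [0.995, 0.104, 0.0, 0.004]
wrist_force: [0.6, -0.2, 0.3]
width: 0.004
```

Run:
```python
from h import *
s=read_state(); t=s["tcp_pos"];print(t,s["wrist_force"],px("side",t))
a=capture("side")
print(read_state()["wrist_force"])
cv2.imwrite("pics/s7.png",cv2.resize(a[275:335,270:350],(800,600),interpolation=cv2.INTER_CUBIC))
```

```text
[ 0.62945861 -0.21805744  0.03304327] [ 0.61024902 -0.225029    0.32909374] [313.65687524 311.15250989]
[-0.14698628 -0.07910618  0.54705894]
```

View pics/s7.png

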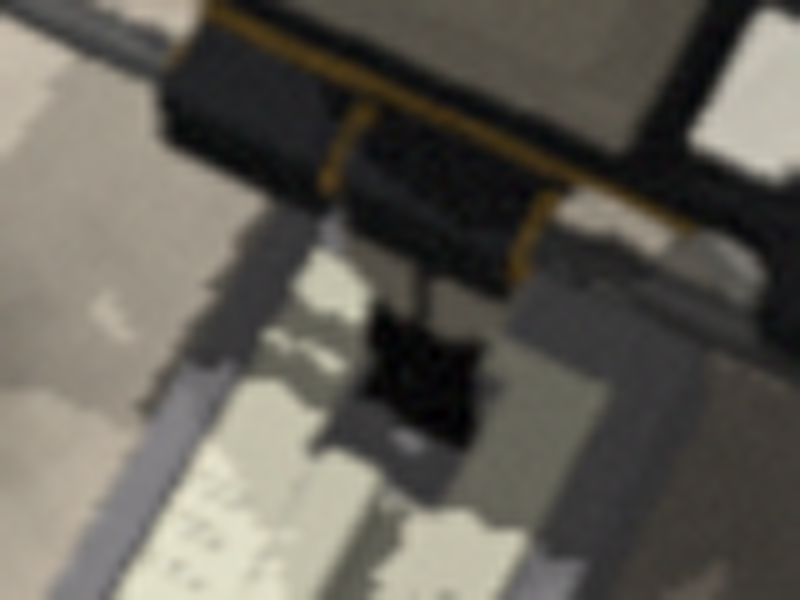

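>>> drive_tool(
  moves=[
    [0.001,0,0,0,0,0,-1],
    [0.0015,0,0,0,0,0,-1],
  ],
)

```text
time_s: 15.55
tcp_pos: [0.6309, -0.2178, 0.0331]
tool_rot: [0.995, 0.104, 0.0, 0.004]
wrist_force: [-1.7, 0.8, 1.4]
width: 0.007
```

>>> drive_tool(
  moves=[
    [0.001,0,0,0,0,0,-1],
    [0.0015,0,0,0,0,0,-1],
  ],
)

```text
time_s: 15.8
tcp_pos: [0.6325, -0.2175, 0.0331]
tool_rot: [0.995, 0.104, 0.0, 0.004]
wrist_force: [0.4, -0.3, 1.1]
width: 0.011
```

>>> drive_tool(
  moves=[
    [0.001,0,0,0,0,0,-1],
    [0.0015,0,0,0,0,0,-1],
  ],
)

```text
time_s: 16.05
tcp_pos: [0.634, -0.2171, 0.033]
tool_rot: [0.995, 0.104, 0.0, 0.004]
wrist_force: [-1.0, -0.2, 0.9]
width: 0.006
```

The evidence now fits fingertips about 39 mm above the reported TCP. At TCP z = 33 mm they were just grazing the pad's top at 72 mm. I back off, go 14 mm lower and press.

>>> drive_tool(
  moves=[
    [-0.013,0,-0.002,0,0,0,-1],
    [-0.013,0,-0.001,0,0,0,-1],
    [-0.013,0,0.007,0,0,0,-1],
    [-0.013,0,0.014,0,0,0,-1],
    [-0.013,0,0.014,0,0,0,-1],
  ],
)

```text
time_s: 16.68
tcp_pos: [0.6204, -0.2195, 0.0175]
tool_rot: [0.995, 0.104, -0.001, 0.004]
wrist_force: [0.1, 0.3, 0.4]
width: 0.008
```

>>> drive_tool(
  moves=[
    [0.001,0,0,0,0,0,-1],
    [0.002,0,0,0,0,0,-1],
  ],
)

```text
time_s: 16.92
tcp_pos: [0.6225, -0.219, 0.0176]
tool_rot: [0.995, 0.104, -0.001, 0.004]
wrist_force: [0.3, -0.4, 0.6]
width: 0.005
```

>>> drive_tool(
  moves=[
    [0.001,0,0,0,0,0,-1],
    [0.002,0,0,0,0,0,-1],
  ],
)

```text
time_s: 17.18
tcp_pos: [0.6248, -0.2186, 0.0178]
tool_rot: [0.995, 0.104, -0.0, 0.004]
wrist_force: [-0.0, 0.1, -0.4]
width: 0.005
```

>>> drive_tool(
  moves=[
    [0.001,0,0,0,0,0,-1],
    [0.0015,0,0,0,0,0,-1],
  ],
)

```text
time_s: 17.42
tcp_pos: [0.6257, -0.2184, 0.0178]
tool_rot: [0.995, 0.104, -0.001, 0.004]
wrist_force: [-5.2, -0.0, 2.4]
width: 0.006
```

>>> drive_tool(
  moves=[
    [0.001,0,0,0,0,0,-1],
    [0.0015,0,0,0,0,0,-1],
  ],
)

```text
time_s: 17.68
tcp_pos: [0.6267, -0.2182, 0.0178]
tool_rot: [0.995, 0.104, -0.002, 0.004]
wrist_force: [-5.4, -0.8, 4.1]
width: 0.004
```

>>> drive_tool(
  moves=[
    [0.0005,0,0,0,0,0,-1],
    [0.0012,0,0,0,0,0,-1],
  ],
)

```text
time_s: 17.92
tcp_pos: [0.6271, -0.2181, 0.0179]
tool_rot: [0.995, 0.104, -0.002, 0.004]
wrist_force: [-7.2, -0.6, 4.6]
width: 0.003
```

>>> drive_tool(
  moves=[
    [0.0005,0,0,0,0,0,-1],
    [0.0012,0,0,0,0,0,-1],
  ],
)

```text
time_s: 18.18
tcp_pos: [0.6275, -0.218, 0.0179]
tool_rot: [0.995, 0.104, -0.003, 0.004]
wrist_force: [-7.2, -0.5, 5.5]
width: 0.004
```

>>> drive_tool(
  moves=[
    [0.0005,0,-0.001,0,0,0,-1],
    [0.001,0,-0.002,0,0,0,-1],
  ],
)

```text
time_s: 18.42
tcp_pos: [0.6271, -0.2178, 0.0186]
tool_rot: [0.995, 0.104, -0.004, 0.003]
wrist_force: [-5.0, -1.4, -4.0]
width: 0.005
```

>>> drive_tool(
  moves=[
    [0.0008,0,0,0,0,0,-1],
    [0.0014,0,0,0,0,0,-1],
    [0.0014,0,0,0,0,0,-1],
  ],
)

```text
time_s: 18.8
tcp_pos: [0.6277, -0.2177, 0.0185]
tool_rot: [0.995, 0.104, -0.005, 0.003]
wrist_force: [-6.7, -1.5, 2.8]
width: 0.006
```

>>> drive_tool(
  moves=[
    [0.0008,0,0,0,0,0,-1],
    [0.0014,0,0,0,0,0,-1],
    [0.0014,0,0,0,0,0,-1],
  ],
)

```text
time_s: 19.18
tcp_pos: [0.6283, -0.2176, 0.0186]
tool_rot: [0.995, 0.104, -0.006, 0.003]
wrist_force: [-7.9, -1.4, 4.1]
width: 0.007
```

>>> drive_tool(
  moves=[
    [0.001,0,-0.0004,0,0.3,0,-1],
    [0.0018,0,-0.0004,0,0.6,0,-1],
    [0.0022,0,-0.0004,0,0.6,0,-1],
  ],
)

```text
time_s: 19.55
tcp_pos: [0.629, -0.2173, 0.0185]
tool_rot: [0.995, 0.104, -0.002, 0.002]
wrist_force: [-8.8, -1.1, 2.4]
width: 0.006
```

Run:
```python
from h import *
s=read_state(); print(s["tcp_pos"],s["tool_rot"],s["wrist_force"]); capture("side")
for n in("cover_front","cover_rib"):print([(d["location"],d["p"]) for d in tip_of(n,"side")[:3]])
```

```text
[ 0.6290366  -0.21734006  0.01850252] [ 0.9946172   0.10357093 -0.00200788  0.00237977] [-8.75738921 -1.13866542  2.43596234]
[([439.3, 250.3], 0.87), ([313.1, 306.1], 0.78), ([316.2, 303.8], 0.21)]
[([433.6, 226.5], 0.91)]
```

>>> drive_tool(
  moves=[
    [0.001,0,0,0,0.1,0,-1],
    [0.0018,0,0,0,0.3,0,-1],
    [0.0022,0,0,0,0.3,0,-1],
  ],
)

```text
time_s: 20.08
tcp_pos: [0.63, -0.2172, 0.0184]
tool_rot: [0.995, 0.103, -0.001, 0.002]
wrist_force: [-9.2, -0.3, 4.8]
width: 0.007
```

>>> drive_tool(
  moves=[
    [0.001,0,0,0,0.1,0,-1],
    [0.0018,0,0,0,0.3,0,-1],
    [0.0022,0,0,0,0.3,0,-1],
  ],
)

```text
time_s: 20.45
tcp_pos: [0.6308, -0.217, 0.0184]
tool_rot: [0.995, 0.103, 0.001, 0.002]
wrist_force: [-9.9, -0.5, 5.1]
width: 0.007
```

>>> drive_tool(
  moves=[
    [0.001,0,-0.0005,0,0,0,-1],
    [0.0018,0,-0.0005,0,0,0,-1],
    [0.0021,0,-0.0005,0,0,0,-1],
  ],
)

```text
time_s: 20.82
tcp_pos: [0.631, -0.2168, 0.0184]
tool_rot: [0.995, 0.103, -0.001, 0.001]
wrist_force: [-10.2, -2.5, 2.7]
width: 0.009
```

Run:
```python
from h import *
s=read_state(); print(s["tcp_pos"],s["tool_rot"],s["wrist_force"]); a=capture("side")
for n in("cover_front","cover_rib"):print([(d["location"],d["p"]) for d in tip_of(n,"side")[:3]])
b=cv2.imread("pics/side0.png")
cv2.imwrite("pics/s8.png",cv2.resize(np.hstack([x[285:360,265:345] for x in(a,b)]),(800,375),interpolation=cv2.INTER_CUBIC))
```

```text
[ 0.63102174 -0.2168295   0.01838134] [ 0.99465987  0.10319331 -0.00102783  0.00135256] [-10.21935331  -2.45604553   2.6698315 ]
[([314.2, 304.1], 0.7), ([439.9, 253.6], 0.7), ([298.3, 334.4], 0.46)]
[([435.1, 228.1], 0.68), ([300.8, 332.7], 0.59)]
```

View pics/s8.png

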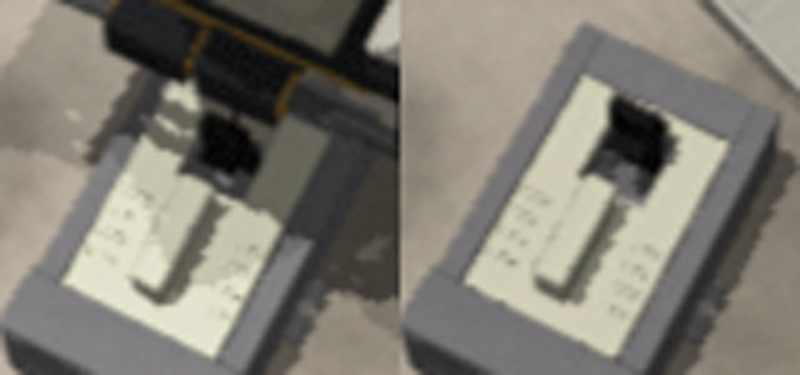

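>>> drive_tool(
  moves=[
    [-0.008,0,0,0,0,0,-1],
    [-0.02,0,0,0,0,0,-1],
    [-0.03,0,-0.03,0,0,0,0],
    [-0.04,0,-0.08,0,0,0,0],
    [-0.05,0,-0.12,0,0,0,0],
    [-0.05,0,-0.12,0,0,0,0],
  ],
)

```text
time_s: 21.72
tcp_pos: [0.585, -0.2283, 0.1442]
tool_rot: [0.995, 0.103, 0.003, 0.004]
wrist_force: [0.2, -0.4, -0.5]
width: 0.384
```

Run:
```python
from h import *
s=read_state(); print(s["tcp_pos"],s["tool_rot"],s["wrist_force"],s["width"]); a=capture("side")
for n in("cover_front","cover_rib","cover_mid"):print([(d["location"],d["p"]) for d in tip_of(n,"side")[:3]])
b=cv2.imread("pics/side0.png")
cv2.imwrite("pics/s9.png",cv2.resize(np.hstack([x[285:360,265:345] for x in(a,b)]),(800,375),interpolation=cv2.INTER_CUBIC))
# model corners of the cover, latched / raised
O=np.array([.666,-.209]);c,q=np.cos(np.radians(12)),np.sin(np.radians(12))
for z in(.0405,.049):
  print([px("side",[O[0]+c*x-q*y,O[1]+q*x+c*y,z]).round(1).tolist() for x,y in((-.042,.029),(-.042,-.029))])
```

```text
[ 0.58495631 -0.22833156  0.14418879] [0.99466765 0.10301365 0.00322131 0.00375112] [ 0.21886871 -0.4236205  -0.53781197] 0.3835008542054628
[([438.4, 251.8], 0.75), ([311.4, 304.2], 0.64)]
[([299.3, 335.2], 0.75), ([431.5, 225.8], 0.57)]
[([304.8, 331.3], 0.97), ([433.8, 233.3], 0.75)]
[[330.2, 314.7], [300.8, 300.8]]
[[330.3, 312.7], [300.7, 298.8]]
```

View pics/s9.png

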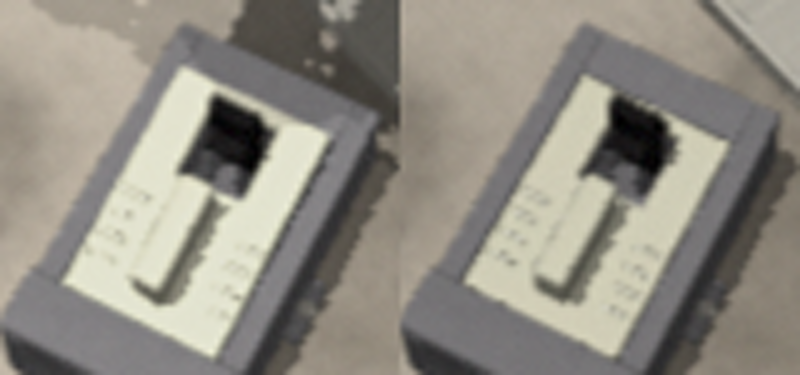

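The cover's front corners are 2–3 px higher than at the start (left crop, against the right one), about 9 mm, so the front has sprung up. Next comes the rib grasp, allowing for the tips' 39 mm offset.

>>> drive_tool(
  moves=[
    [0.045,-0.001,0,0.2,-0.2,0,-0.2],
    [0.086,-0.002,0,0.4,-0.4,0,-0.2],
    [0.086,-0.002,0.04,0.4,-0.4,0,-0.2],
    [0.086,-0.002,0.09,0.4,-0.4,0,-0.2],
    [0.086,-0.002,0.114,0.4,-0.4,0,-0.2],
    [0.086,-0.002,0.114,0.4,-0.4,0,-0.2],
  ],
)

```text
time_s: 22.68
tcp_pos: [0.6613, -0.2052, 0.0171]
tool_rot: [0.995, 0.103, -0.009, -0.004]
wrist_force: [0.4, -0.1, 0.3]
width: 0.403
```

>>> drive_tool(
  moves=[
    [0,0,0.004,0,0,0,-0.2],
    [0,0,0.008,0,0,0,-0.2],
    [0,0,0.008,0,0,0,-0.2],
  ],
)

```text
time_s: 23.05
tcp_pos: [0.6615, -0.2053, 0.0097]
tool_rot: [0.995, 0.103, -0.009, -0.004]
wrist_force: [0.3, -1.4, 0.3]
width: 0.4
```

>>> drive_tool(
  moves=[
    [0.003,0.002,-0.002,-0.2,0.5,0,-0.2],
    [0.006,0.004,-0.002,-0.3,1,0,-0.2],
    [0.006,0.004,-0.002,-0.3,1,0,-0.2],
  ],
)

```text
time_s: 23.42
tcp_pos: [0.6686, -0.2083, 0.012]
tool_rot: [0.995, 0.103, 0.0, -0.002]
wrist_force: [-0.0, 0.4, -0.9]
width: 0.402
```

```bash
cat >> h.py <<'E'
from scipy.spatial.transform import Rotation as Ro
def boxrel(O=(.666,-.209),yaw=12):
    s=read_state();p=np.array(s["tcp_pos"]);d=p[:2]-O;a=np.radians(yaw)
    M=Ro.from_quat(s["tool_rot"]).as_matrix()
    print("t %.2f"%s["time_s"],"rel mm",(1000*np.array([d[0]*np.cos(a)+d[1]*np.sin(a),-d[0]*np.sin(a)+d[1]*np.cos(a),p[2]])).round(1),"toolz",M[:,2].round(4),"yaw %.1f"%np.degrees(np.arctan2(M[1,0],M[0,0])),"F",s["wrist_force"].round(1),"w",round(s["width"],3))
E
python3 - <<'E'
from h import *
boxrel()
a=capture("side"); print([(d["location"],d["p"]) for d in tip_of("cover_rib","side")[:3]])
E
```

```text
t 23.43 rel mm [ 2.7  0.2 12. ] toolz [ 1.0e-04  4.7e-03 -1.0e+00] yaw 11.8 F [-0.   0.4 -0.9] w 0.402
[([435.3, 226.6], 0.87), ([298.9, 333.3], 0.65)]
```

>>> drive_tool(
  moves=[
    [0,0,0.001,0,0,0,-0.4],
    [0,0,0.002,0,0,0,-0.6],
    [0,0,0.002,0,0,0,-0.7],
    [0,0,0.002,0,0,0,-1],
    [0,0,0.002,0,0,0,-1],
  ],
  newtons=10,
)

```text
time_s: 24.15
tcp_pos: [0.6682, -0.209, 0.0097]
tool_rot: [0.995, 0.103, -0.0, -0.002]
wrist_force: [-1.8, -5.8, -0.2]
width: 0.128
```

```bash
python3 -c "
from h import *
boxrel()"
```

```text
t 24.15 rel mm [ 2.1 -0.4  9.7] toolz [-7.0e-04  3.9e-03 -1.0e+00] yaw 11.8 F [-1.8 -5.8 -0.2] w 0.128
```

>>> drive_tool(
  moves=[
    [0,0.0008,0,0,0,0,-1],
    [-0.001,0.0008,0,0,0,0,-1],
    [-0.002,0.0008,0,0,0,0,-1],
    [-0.003,0.0008,0,0,0,0,-1],
  ],
  newtons=15,
)

```text
time_s: 24.65
tcp_pos: [0.6653, -0.2101, 0.0097]
tool_rot: [0.995, 0.103, -0.0, -0.002]
wrist_force: [-1.0, -0.7, -0.3]
width: 0.13
```

```bash
python3 -c "
from h import *
boxrel()"
```

```text
t 24.65 rel mm [-0.9 -1.   9.7] toolz [-8.0e-04  4.2e-03 -1.0e+00] yaw 11.8 F [-1.  -0.7 -0.3] w 0.13
```

>>> drive_tool(
  moves=[
    [-0.0015,0,0,0,0,0,-1],
    [-0.003,0,0,0,0,0,-1],
    [-0.0045,0,0,0,0,0,-1],
  ],
)

```text
time_s: 25.02
tcp_pos: [0.6612, -0.211, 0.01]
tool_rot: [0.995, 0.103, 0.0, -0.002]
wrist_force: [2.0, 0.4, 1.5]
width: 0.124
```

>>> drive_tool(
  moves=[
    [-0.001,0,0,0,0,0,-1],
    [-0.002,0,0,0,0,0,-1],
    [-0.0027,0,0,0,0,0,-1],
    [-0.0027,0,0,0,0,0,-1],
  ],
)

```text
time_s: 25.52
tcp_pos: [0.6585, -0.2116, 0.0101]
tool_rot: [0.995, 0.103, 0.0, -0.002]
wrist_force: [0.9, 0.2, 0.6]
width: 0.129
```

```bash
python3 -c "
from h import *
boxrel()
a=capture('side');cv2.imwrite('pics/s10.png',a)
for n in('cover_mid','cover_rib','hood_edge','cover_front'):print(n,[(d['location'],d['p']) for d in tip_of(n,'side')[:3]])"
```

```text
t 25.52 rel mm [-7.9 -1.  10.1] toolz [-1.0e-04  4.1e-03 -1.0e+00] yaw 11.8 F [0.9 0.2 0.6] w 0.129
cover_mid [([307.3, 324.7], 0.91), ([435.1, 231.9], 0.56)]
cover_rib [([436.2, 225.1], 0.84), ([303.3, 329.7], 0.7)]
hood_edge [([291.3, 349.3], 0.77)]
cover_front [([439.1, 251.9], 0.83)]
```

>>> drive_tool(
  moves=[
    [0,0,-0.002,0,0,0,-1],
    [0,0,-0.004,0,0,0,-1],
    [0,0,-0.007,0,0,0,-1],
  ],
)

```text
time_s: 26.15
tcp_pos: [0.6582, -0.2115, 0.0168]
tool_rot: [0.995, 0.103, -0.0, -0.002]
wrist_force: [-0.3, -0.1, -1.4]
width: 0.128
```

```bash
python3 -c "
from h import *
boxrel()"
```

```text
t 26.15 rel mm [-8.2 -0.8 16.8] toolz [-0.001   0.0044 -1.    ] yaw 11.8 F [-0.3 -0.1 -1.4] w 0.128
```

>>> drive_tool(
  moves=[
    [0,0,-0.008,0,0,0,-1],
    [0,0,-0.018,0,0,0,-1],
    [0,0,-0.03,0,0,0,-1],
    [0,0,-0.045,0,0,0,-1],
    [0,0,-0.06,0,0,0,-1],
    [0,0,-0.075,0,0,0,-1],
    [0,0,-0.075,0,0,0,-1],
  ],
)

```text
time_s: 27.02
tcp_pos: [0.6596, -0.2124, 0.0943]
tool_rot: [0.995, 0.103, 0.001, -0.001]
wrist_force: [-0.3, -0.0, -0.5]
width: 0.127
```

```bash
python3 -c "
from h import *
boxrel()
print(read_state()['ft_torque'])
a=capture('side');cv2.imwrite('pics/s11.png',a)
for n in('cover_mid','cover_rib','cover_front'):print(n,[(d['location'],d['p']) for d in tip_of(n,'side')[:3]])
a=capture('top')
for n in('cover_mid','cover_rib','cover_front'):print(n,[(d['location'],d['p']) for d in tip_of(n,'top')[:3]])
t=read_state()['tcp_pos'];c,q=np.cos(np.radians(11.8)),np.sin(np.radians(11.8))
for dx,dz,n in((-.002,.03,'mid'),(.009,.042,'rib'),(-.043+.001,.036,'front')): print(n,px('side',t+np.array([c*dx,q*dx,dz])))
"
```

```text
t 27.02 rel mm [-7.  -1.9 94.3] toolz [ 0.0024  0.003  -1.    ] yaw 11.8 F [-0.3 -0.  -0.5] w 0.127
[-0.06942623  0.04051193 -0.04209436]
cover_mid [([435.1, 235.3], 0.94), ([303.8, 303.2], 0.85), ([243.7, 264.7], 0.55)]
cover_rib [([433.4, 223.6], 0.62)]
cover_front [([440.9, 253.4], 0.89)]
cover_mid [([263.0, 347.1], 0.71), ([290.7, 164.0], 0.5)]
cover_rib [([263.9, 353.5], 0.87)]
cover_front [([245.9, 332.0], 0.56)]
mid [305.18009129 302.96311502]
rib [301.58069289 305.53812302]
front [316.82958341 281.05750563]
```

>>> drive_tool(
  moves=[
    [-0.02,-0.004,0,0,1,2,-1],
    [-0.045,-0.01,0,0,2,5,-1],
    [-0.075,-0.017,0,0,3,9,-1],
    [-0.105,-0.024,0,0,4,13,-1],
    [-0.13,-0.029,0,0,5,17,-1],
    [-0.15,-0.033,0.01,0,5,21,-1],
    [-0.15,-0.033,0.03,0,5,21.5,-1],
    [-0.15,-0.033,0.05,0,5,21.5,-1],
    [-0.15,-0.033,0.06,0,5,21.5,-1],
    [-0.15,-0.033,0.06,0,5,21.5,-1],
  ],
)

```text
time_s: 28.68
tcp_pos: [0.5035, -0.2095, 0.0306]
tool_rot: [0.996, -0.084, 0.041, -0.007]
wrist_force: [0.1, 0.1, -0.5]
width: 0.125
```

Run:
```python
from h import *
boxrel((.504,-.211),-10)
s=read_state();t=s["tcp_pos"];M=Ro.from_quat(s["tool_rot"]).as_matrix()
a=capture('side');cv2.imwrite('pics/s12.png',a)
print([(d['location'],d['p']) for d in tip_of('cover_mid','side')[:3]], px('side',t+np.array([0,0,.033])))
a=capture('top')
print([(d['location'],d['p']) for d in tip_of('cover_mid','top')[:3]], px('top',t+np.array([0,0,.033])))
for n in("tray",): print([(d['location'],d['p']) for d in tip_of(n,'top')[:2]])
```

```text
t 28.68 rel mm [-0.8  1.4 30.6] toolz [ 0.0831  0.0073 -0.9965] yaw -9.7 F [ 0.1  0.1 -0.5] w 0.125
[([435.7, 231.4], 0.89), ([361.8, 257.2], 0.87), ([302.8, 336.8], 0.56)] [361.10575343 257.12977607]
[([260.7, 346.3], 0.7)] [291.06804973 254.20226567]
[]
```

>>> drive_tool(
  moves=[
    [0,0,0.012,0,0,0,-1],
    [0,0,0.025,0,0,0,-1],
    [0,0,0.036,0,0,0,-1],
    [0,0,0.042,0,0,0,-1],
    [0,0,0.044,0,0,0,-1],
    [0,0,0.044,0,0,0,-1],
  ],
)

```text
time_s: 29.68
tcp_pos: [0.5087, -0.21, -0.0115]
tool_rot: [0.996, -0.084, 0.043, -0.006]
wrist_force: [-0.1, 0.5, -0.8]
width: 0.128
```

>>> drive_tool(
  moves=[
    [0,0,0.001,0,0,0,-1],
    [0,0,0.002,0,0,0,-1],
    [0,0,0.003,0,0,0,-1],
  ],
)

```text
time_s: 30.05
tcp_pos: [0.5091, -0.2101, -0.0143]
tool_rot: [0.996, -0.084, 0.043, -0.006]
wrist_force: [0.3, -0.4, -1.4]
width: 0.126
```

>>> drive_tool(
  moves=[
    [0,0,0.001,0,0,0,-1],
    [0,0,0.002,0,0,0,-1],
  ],
)

```text
time_s: 30.3
tcp_pos: [0.5093, -0.2101, -0.0164]
tool_rot: [0.996, -0.084, 0.043, -0.006]
wrist_force: [-0.4, -0.6, -0.7]
width: 0.13
```

>>> drive_tool(
  moves=[
    [0,0,0.001,0,0,0,-1],
    [0,0,0.002,0,0,0,-1],
    [0,0,0.003,0,0,0,-1],
  ],
)

```text
time_s: 30.68
tcp_pos: [0.5095, -0.2101, -0.0194]
tool_rot: [0.996, -0.084, 0.043, -0.006]
wrist_force: [0.5, 0.2, -0.6]
width: 0.13
```

>>> drive_tool(
  moves=[
    [0,0,0.001,0,0,0,-1],
    [0,0,0.002,0,0,0,-1],
  ],
)

```text
time_s: 30.92
tcp_pos: [0.5097, -0.2101, -0.0215]
tool_rot: [0.996, -0.084, 0.043, -0.006]
wrist_force: [0.5, -0.5, -1.3]
width: 0.124
```

>>> drive_tool(
  moves=[
    [0,0,0.001,0,0,0,-1],
    [0,0,0.002,0,0,0,-1],
  ],
)

```text
time_s: 31.18
tcp_pos: [0.5099, -0.21, -0.0236]
tool_rot: [0.996, -0.084, 0.043, -0.006]
wrist_force: [0.9, 0.2, -1.0]
width: 0.13
```

>>> drive_tool(
  moves=[
    [0,0,0.001,0,0,0,-1],
    [0,0,0.0015,0,0,0,-1],
  ],
)

```text
time_s: 31.42
tcp_pos: [0.51, -0.21, -0.0251]
tool_rot: [0.996, -0.084, 0.043, -0.006]
wrist_force: [0.6, 0.7, -1.6]
width: 0.128
```

>>> drive_tool(
  moves=[
    [0,0,0.001,0,0,0,-1],
    [0,0,0.0015,0,0,0,-1],
  ],
)

```text
time_s: 31.68
tcp_pos: [0.5101, -0.21, -0.0266]
tool_rot: [0.996, -0.084, 0.043, -0.006]
wrist_force: [-2.1, 0.2, 2.7]
width: 0.125
```

>>> drive_tool(
  moves=[
    [0,0,0.0005,0,0,0,-1],
    [0,0,0.001,0,0,0,-1],
  ],
)

```text
time_s: 31.92
tcp_pos: [0.5104, -0.21, -0.0272]
tool_rot: [0.996, -0.084, 0.043, -0.006]
wrist_force: [-2.9, 2.1, 6.9]
width: 0.128
```

>>> drive_tool(
  moves=[
    [0,0,-0.0005,0,0,0,-1],
    [0,0,-0.0005,0,0,0,-0.6],
    [0,0,-0.0005,0,0,0,-0.4],
    [0,0,-0.0005,0,0,0,-0.3],
    [0,0,-0.0005,0,0,0,-0.3],
  ],
)

```text
time_s: 32.55
tcp_pos: [0.5103, -0.21, -0.0268]
tool_rot: [0.996, -0.084, 0.043, -0.006]
wrist_force: [-0.4, -0.5, 0.3]
width: 0.345
```

Run:
```python
from h import *
boxrel((.504,-.211),-10)
```

```text
t 32.55 rel mm [  6.    2.1 -26.8] toolz [ 0.0863  0.0055 -0.9963] yaw -9.7 F [-0.4 -0.5  0.3] w 0.345
```

Released with no residual force. I lift away and move aside to check.

>>> drive_tool(
  moves=[
    [0,0,-0.01,0,0,0,-0.3],
    [0,0,-0.03,0,0,0,-0.3],
    [0,0,-0.06,0,0,0,-0.3],
    [0,0,-0.1,0,0,0,-0.3],
    [0,0,-0.15,0,0,0,-0.3],
    [0,0,-0.2,0,0,0,-0.3],
    [0,-0.06,-0.22,0,0,0,-0.3],
    [0,-0.12,-0.22,0,0,0,-0.3],
    [0,-0.18,-0.22,0,0,0,-0.3],
    [0,-0.23,-0.22,0,0,0,-0.3],
    [0,-0.25,-0.22,0,0,0,-0.3],
    [0,-0.25,-0.22,0,0,0,-0.3],
  ],
)

```text
time_s: 34.05
tcp_pos: [0.5331, 0.0367, 0.1981]
tool_rot: [0.996, -0.083, 0.043, -0.007]
wrist_force: [0.5, 0.1, -0.1]
width: 0.352
```

Run:
```python
from h import *
boxrel((.504,-.211),-10)
a=np.radians(-10)
Z=dict(cover_mid=.006,cover_rib=.018,cover_front=.008,ink_jar=0,finger_cot=0,hex_key_1=0,tray=0)
for c in("top","side"):
    capture(c)
    for n in Z:
        for d in tip_of(n,c)[:3]:
            w=atz(c,d["location"],Z[n]); e=w[:2]-[.504,-.211]
            print(c,n,w.round(4),"tray",(1000*np.array([e[0]*np.cos(a)+e[1]*np.sin(a),-e[0]*np.sin(a)+e[1]*np.cos(a)])).round(1),round(d["p"],2))
```

```text
t 34.05 rel mm [-14.3 249.  198.1] toolz [ 0.087   0.0059 -0.9962] yaw -9.6 F [ 0.5  0.1 -0.1] w 0.352
top cover_mid [ 0.3312 -0.1483  0.006 ] tray [-181.1   31.8] 0.62
top cover_mid [ 0.5128 -0.2167  0.006 ] tray [ 9.7 -4.1] 0.55
top cover_mid [ 0.6367 -0.2178  0.006 ] tray [131.8  16.4] 0.55
top cover_rib [ 0.5189 -0.2094  0.018 ] tray [14.4  4.1] 0.82
top cover_rib [ 0.3167 -0.1552  0.018 ] tray [-194.1   22.4] 0.75
top cover_front [ 0.4642 -0.2033  0.008 ] tray [-40.6   0.7] 0.85
top cover_front [ 0.3629 -0.1224  0.008 ] tray [-154.3   62.8] 0.75
top ink_jar [ 0.6278 -0.4022  0.    ] tray [ 155.1 -166.8] 0.74
top finger_cot [ 0.5401 -0.304   0.    ] tray [ 51.7 -85.3] 0.64
top hex_key_1 [ 0.5575 -0.3698  0.    ] tray [  80.3 -147.1] 0.7
top tray [ 0.6303 -0.3978  0.    ] tray [ 156.8 -162. ] 0.73
top tray [ 0.5006 -0.2054  0.    ] tray [-4.3  4.9] 0.59
side cover_mid [ 0.3357 -0.1475  0.006 ] tray [-176.8   33.3] 0.77
side cover_mid [ 0.5025 -0.2092  0.006 ] tray [-1.8  1.5] 0.59
side cover_rib [ 0.526  -0.2083  0.018 ] tray [21.2  6.4] 0.87
side cover_rib [ 0.3293 -0.1532  0.018 ] tray [-182.1   26.6] 0.81
side cover_rib [ 0.5617 -0.3489  0.018 ] tray [  80.7 -125.8] 0.24
side cover_front [ 0.3707 -0.1143  0.008 ] tray [-148.    72.1] 0.73
side cover_front [ 0.4653 -0.203   0.008 ] tray [-39.5   1.2] 0.67
side ink_jar [ 0.6265 -0.4026  0.    ] tray [ 153.9 -167.5] 0.89
side finger_cot [ 0.6978 -0.2107  0.    ] tray [190.8  33.9] 0.74
side finger_cot [ 0.5156 -0.2139  0.    ] tray [11.9 -0.8] 0.66
side finger_cot [ 0.5435 -0.3024  0.    ] tray [ 54.8 -83.2] 0.56
side hex_key_1 [ 0.5604 -0.3554  0.    ] tray [  80.6 -132.4] 0.39
side tray [ 0.5034 -0.2088  0.    ] tray [-1.   2.1] 0.65
```

The cover's middle is within about 10 mm of the tray centre, rib up, its front point at floor level in both cameras. The bystanders have not moved.

```bash
python3 -c "
from bench import *
print(hand_in())"
```

```text
the job is handed in; nothing more can be done
None
```

The battery bay is open and the white cover lies rib up in the metal tray, let go, and I have handed the job in. No verdict was returned.

- **Tab:** I pressed it by feel. The last wrist reading was about 11 N, and no reading at the end of a move was above about 11.2 N. The side picture then showed the cover's front corners about 9 mm higher than at the start.
- **Cover:** I pinched the rib (opening about 12 mm) and drew the cover 10 mm toward the front with no more than about 2.5 N at the wrist. I then lifted it clear of the box and tab. In the tray I lowered it to a contact of about 7 N and let go.
- **Last checks:** The two cameras put the cover's middle about (10, -4) and (-2, 1) mm from the tray centre, so they disagree by about 1 cm, but both are inside the limits. The jar was within about 6 mm and the finger cot within about 4 mm of where they started. The arm was clear of everything, at 34 s of the 54 s allowed.

**What disagreed:**
- The fingertips were about 39 mm higher than the reported tool position. Because of this, the first search passed above the tab without touching it. I used the 39 mm for all later moves.
- I had used all 12 pictures before the grasp, so I did not look at the final placement. I judged it from the camera networks and the contact force. I also did not measure levelness directly.
- The networks gave some false finds. The side camera's position for the hex key was about 14 mm off the top camera's, but each camera's own reading had hardly changed since the start.

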